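Zero a countersink depth stop and back it off three clicks

ROBOT

A 6-joint arm with a two-finger parallel gripper is mounted at the origin on a cart in front of the work surface, level with it; the furniture and walls round the work are solid. World frame = base frame: x ahead of the robot, y to its left, z up, the work surface at z = 0. Lengths are in mm, angles in rad, forces in N, time in s.
With the tool pointing down it reaches from about 325 to 850 mm from the base axis. Payload 4.4 kg.
Tool frame: the origin (TCP) lies on the centre line of the jaws, within the pads' length; the fingertips stand 8 mm ahead of it and the grasp point (between the pads) lies 11 mm behind it; z points along the fingers, y is the direction in which the jaws open and shut (so a half turn about z gives the same grasp; the last joint's range is limited). The gripper opens to 94 mm and grips with 3 to 60 N. Pads are 16 mm wide; open, the fingers measure 119 mm over their backs; the gripper's body (75 mm by 177 mm) begins 78 mm behind the grasp point.
Start: joints at [-1.361, 0.207, 1.542, -0, 1.393, -0.15], TCP at [202.438, -538.188, 213.447] pointing down, gripper open.
Joint ranges: [-2.73, 2.73], [-0.86, 2.22], [0.23, 2.46], [-1.11, 4.25], [0.08, 2.63], [-2.82, 2.82]. Speed limits (rad/s): [2.79, 2.79, 3.14, 3.14, 3.14, 3.14].

INTERFACE

Orientations are given as a rotation vector (axis times angle).
In Python, from rig import env gives the robot as it stands. Calls block until the motion is done:
- env.goto(position, orientation): joint-space move of the TCP to a pose.
- env.line_to(position, speed=150, attitude=None, f_stop=None): straight line of the TCP; attitude=None keeps the orientation; speed is the mean speed in mm/s. With f_stop (N) it stops when the force on the tool has changed by that much, and returns True; else False.
- env.goto_joints(angles): joint-space move.
- env.command_gripper(opening, force=None): finger opening in mm; force is the grip in N (None keeps the last); returns when the fingers have stopped.
- env.sleep(seconds).
- env.solve_ik(position, orientation): joint angles nearest the present ones, or None.
- env.capture(name): name is "side" or "top"; returns a dict with "frame" (420x560x3 uint8, red, green, blue), "range_z" (420x560 float32, mm along the optical axis (not along the pixel's ray), 0 where there is no reading), "camera_matrix" (3x3 intrinsics, pixels), "view" (4x4, takes a point from world to camera coordinates). Camera axes: x right, y down, z forward; pixel columns grow to the right and rows downward; lengths in mm; the calibration is good to about 2 mm. A picture is of the moment at which its call begins.
A pose or a line that the arm cannot do raises env.IKError and nothing moves.
- env.finish_job(): hands the job in, once; it reports no verdict.
Trained networks look in the newest picture that a camera, given by its name, has taken for a name from the list of things; names that differ only in an ending like _2 or _b are one class to them, and where a whole thing is asked for, a point or a joint stands for the part that bears it (a point fixed in the world has none). Each returns a list of dicts, best first, with "conf" (0 to 1); they miss things now and then, are a little off and sometimes report something else, mostly with a low value. They report only what shows in the picture. A call takes as long as a camera call.
- env.spot_in(camera, thing): "position" ([x, y, z] in mm, in world coordinates, good to about 4 mm: the middle of the surface that is visible of it).
- env.cut_out(camera, thing): "region" (420x560 bool, what is visible of it).
- env.spot_point(camera, thing): "position" ([x, y, z] in mm, in world coordinates, good to about 4 mm: a listed point, or the origin of a listed thing).
Readings, each from a call of its own:
- env.get_clock(): time.
- env.get_joint_pos(): joint angles.
- env.get_dq(): joint speeds.
- env.get_joint_efforts(): joint torques, N m.
- env.get_ee_pos(): TCP position.
- env.get_tool_rot(): TCP orientation.
- env.get_wrist_force(): force on the tool from outside, world axes, zero at the start.
- env.get_torque(): the same for the moment, N m.
- env.get_finger_gap(): finger opening in mm.
Only numpy, scipy, OpenCV 4.12 (cv2) and the standard library are available. Lean on these libraries where they do the work, as an engineer would, in place of code of your own. Each camera call takes 0.05 s, during which the arm holds its last target.

TASK

Set the countersink depth stop for the next job: stand it on its foot between the jaws of the small drill vice, its flats to the jaws so that it cannot turn, and let go of it. Then turn its knurled collar clockwise, seen from above, all the way to its stop, and from there turn it back anticlockwise by exactly three clicks. Leave it standing in the vice, and do not shift the tin or the angle bracket.

Things in the scene. Friction and masses are not known exactly. Their poses are not given: they have to be found in the camera images.
- stop_centre (a point): Countersink depth stop: steel tool 97 mm tall, 52 mm across, 0.5 kg, standing loose and upright on its foot. This point: on its axis, 48 mm above the foot's underside; z up. Only its collar turns; foot, body and neck are one piece. On the open bench the whole tool goes round with the collar, as the clicks are stiffer than the foot's friction.
- depth_stop: Foot of the depth stop; this point is the centre of its underside, z up. The foot is round, 52 mm in diameter and 22 mm high, with two flats milled 40 mm apart; they face the tool's own +x and -x, so they run along its y (a half turn makes no difference). Above it a dark body, 37 mm in diameter, up to 46 mm.
- stop_neck (a point): Middle of the depth stop's neck, on its axis 81 mm above the foot's underside: a plain dark cylinder 30 mm in diameter from 70 to 91 mm above the underside, fixed to the foot, with a 23 mm drive socket on top up to 97 mm. Room for fingertips above the collar's top at 70 mm.
- stop_collar (a point): Middle of the depth stop's knurled aluminium collar, on the axis 58 mm above the foot's underside: 50 mm in diameter from 46 to 65 mm, then a 45 mm shoulder up to 70 mm. Axes as for the foot; they do not turn with the collar. The tool ends 39 mm above this point.
- collar (a joint): Turn of the collar, rad: 0 at its clockwise stop (seen from above), growing anticlockwise to 4.19. It clicks every 0.419 rad (24 degrees), the first click being at the stop, and rests only in a click; turned less than half-way on, it springs back. A click takes about 0.1 N m. At the stop, a black mark on the collar's top lines up with a bright line on the neck (-x side).
- vice_bed (a point): Grey drill vice, fixed to the bench. This point: middle of its flat bed between the jaws, 28 mm above the bench. x points across the gap, away from the screw and tee handle; y runs along the jaws. The gap is 42 mm and stays so; the jaws are 84 mm long, 24 mm above the bed, inner top edges bevelled 4 mm. The foot has 1 mm to spare each side and can twist about 4 degrees.
- screw_tin: Open tin of screws, 73 mm in diameter, 54 mm tall, loose; origin at the centre of its underside. It stands behind the vice.
- angle_bracket: Bent steel bracket, 60 x 40 x 50 mm, loose; origin at the centre of its underside. It stands behind the depth stop's first place. (Also on the bench, fixed, 255 mm tall: thin mesh guard screens on the robot's right, one along x at y = -0.34 from x = 0.48 to 1.08, one along y at x = 0.79 from y = -0.63 to -0.03. Pass over them or keep clear.)

How it is judged (in metres and radians):
On the way, in this order (a step that is already met when the one before it is completed fails the run):
1. the depth stop stands on its foot on the vice's bed, between the jaws, and has been let go of (z of depth_stop in the frame of vice_bed below 0.004 m and x of depth_stop in the frame of vice_bed between -0.005 and 0.005 m and y of depth_stop in the frame of vice_bed between -0.035 and 0.035 m and angle between depth_stop's own z axis and vertical below 0.1 rad and contact force between the fingers and depth_stop below 0.1 N), for 0.1 s.
2. its collar is at the clockwise stop, the tool standing between the jaws (value of joint collar below 0.1 rad and z of depth_stop in the frame of vice_bed below 0.006 m), for 0.05 s.
At the end, for the whole second after the job is handed in: The collar rests in the third click from its clockwise stop (1.257 rad, within a third of a click: 0.14 rad); the depth stop stands still and upright (within 0.1 rad) with its foot down on the vice's bed (within 4 mm) between the jaws, not more than 35 mm from their middle along the jaws (value of joint collar between 1.117 and 1.397 rad and velocity of joint collar between -0.1 and 0.1 rad/s and z of depth_stop in the frame of vice_bed below 0.004 m and x of depth_stop in the frame of vice_bed between -0.005 and 0.005 m and y of depth_stop in the frame of vice_bed between -0.035 and 0.035 m and angle between depth_stop's own z axis and vertical below 0.1 rad and linear speed of depth_stop below 0.02 m/s); the robot touches nothing.
It fails at once if the tin or the angle bracket is shifted by more than 30 mm (distance of any of screw_tin, angle_bracket from where it was at the start of the episode above 0.03 m).
It also fails if it takes over 64 s, if anything falls off the work surface, if the arm or the gripper's body presses on something with over 40 N, if the wrist force passes 120 N, or if a joint passes its speed limit or range.

## Working session

There is one attempt and no reset: what is moved stays moved. The work goes in short steps, each a Python script; the robot and the scene stay as the last script left them, time stands still between calls to the robot, and variables do not carry over. Pictures are saved under pics/ and viewed, and the job is handed in when it is done.

```bash
ls; mkdir -p pics
cat > h.py <<'E'
import numpy as np, cv2
from scipy.spatial.transform import Rotation as R
from rig import env
def save(c,n): cv2.imwrite('pics/'+n+'.png', c['frame'][:,:,::-1])
def cloud(c):
    z=c['range_z'].astype(float); K=c['camera_matrix']; v,u=np.mgrid[:z.shape[0],:z.shape[1]]
    P=np.stack([(u-K[0,2])/K[0,0]*z,(v-K[1,2])/K[1,1]*z,z,np.ones_like(z)],-1)
    W=P@np.linalg.inv(c['view']).T
    W[z<=0]=np.nan
    return W[...,:3]
def proj(c,p):
    q=c['view']@np.r_[p,1]; q=c['camera_matrix']@q[:3]; return q[:2]/q[2]
E
python3 - <<'E'
from h import *
for n in ['side','top']:
    c=env.capture(n); save(c,n+'0')
    iv=np.linalg.inv(c['view']); print(n,iv[:3,3].round(),iv[:3,2].round(2),c['camera_matrix'][0,0])
    for t in ['depth_stop','stop_centre','stop_neck','stop_collar','vice_bed','screw_tin','angle_bracket']:
        print(t,[(np.round(d['position'],1).tolist(),round(d['conf'],2)) for d in env.spot_point(n,t)])
print(env.get_tool_rot(),env.get_clock(),env.get_finger_gap())
E
```

```text
pics
side [360. 759. 553.] [ 0.28 -0.77 -0.57] 432.74882699923745
depth_stop [([554.8, -76.2, 2.2], 0.56)]
stop_centre [([558.0, -78.3, 49.6], 0.79)]
stop_neck [([556.0, -79.5, 77.1], 0.59)]
stop_collar [([548.8, -81.2, 56.6], 0.84), ([555.3, -78.5, 49.4], 0.53)]
vice_bed [([566.7, 278.7, 29.9], 0.61)]
screw_tin [([689.5, 253.0, 1.1], 0.73)]
angle_bracket [([689.1, -54.8, -1.6], 0.79)]
top [ 429.  111. 1231.] [ 0.13  0.   -0.99] 520.2255024092397
depth_stop [([554.8, -78.6, -1.3], 0.55)]
stop_centre [([556.3, -76.5, 48.4], 0.86)]
stop_neck [([552.6, -74.1, 83.0], 0.61)]
stop_collar [([553.0, -78.6, 59.1], 0.66)]
vice_bed [([561.8, 275.1, 28.9], 0.78), ([549.9, -78.7, 58.1], 0.37)]
screw_tin [([687.1, 248.7, -3.7], 0.84)]
angle_bracket [([686.3, -53.7, 3.0], 0.62)]
[3.09081580e+00 5.62128784e-01 1.04397832e-05] 0.8 94.05791603477483
```

View pics/side0.png

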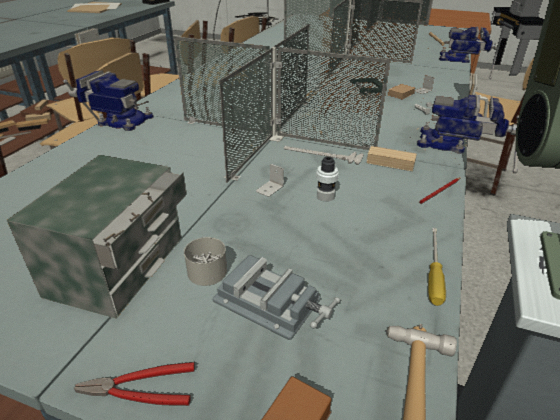

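View pics/top0.png

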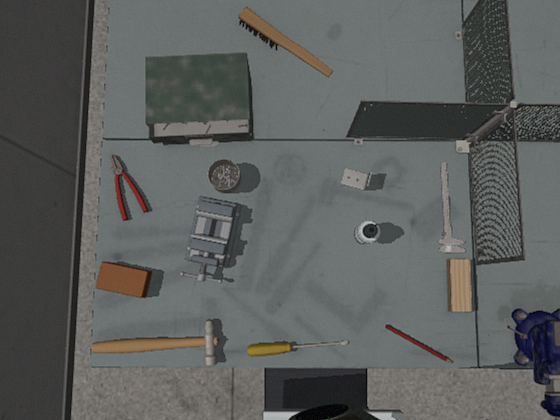

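Run:
```python
from h import *
c=env.capture('side'); d=env.capture('top')
a=cv2.resize(c['frame'][145:210,295:360],None,fx=6,fy=6,interpolation=cv2.INTER_CUBIC)
b=cv2.resize(d['frame'][200:265,335:400],None,fx=6,fy=6,interpolation=cv2.INTER_CUBIC)
cv2.imwrite('pics/z1.png',np.hstack([a,b])[:,:,::-1])
b=cv2.resize(d['frame'][185:290,165:265],None,fx=5,fy=5,interpolation=cv2.INTER_CUBIC)
cv2.imwrite('pics/z2.png',b[:,:,::-1])
for n,cc in (('top',d),('side',c)):
    W=cloud(cc)
    s=(abs(W[...,0]-565)<90)&(abs(W[...,1]-278)<100)
    z=W[s]
    print(n,np.histogram(z[:,2],bins=np.arange(-2,80,3)))
    m=s&(W[...,2]>49)&(W[...,2]<56)
    pts=W[m][:,:2].astype(np.float32); print(len(pts),pts.min(0),pts.max(0),cv2.minAreaRect(pts))
    # bed
    t=np.deg2rad(-10)
    s=(abs(W[...,0]-555)<40)&(abs(W[...,1]+78)<40)
    for lo,hi in ((88,95),(66,73),(60,66),(95,100)):
        p=W[s&(W[...,2]>lo)&(W[...,2]<hi)]; print(lo,len(p),p.mean(0).round(1), ((p.min(0)+p.max(0))/2).round(1),np.ptp(p,axis=0).round(1))
```

```text
top (array([1371, 1257,  321,  127,  207,  117,   51,   11,   43,  275,  468,
        199,   50,   16,   29,  112,  365,  511,  292,   57,    1,    0,
          0,    0,    0,    0,    0]), array([-2,  1,  4,  7, 10, 13, 16, 19, 22, 25, 28, 31, 34, 37, 40, 43, 46,
       49, 52, 55, 58, 61, 64, 67, 70, 73, 76, 79]))
837 [479.15286 231.9635 ] [653.8751  328.49692] ((569.41162109375, 278.39947509765625), (84.60254669189453, 181.23751831054688), 79.27201080322266)
88 62 [551.4 -74.7  92.2] [552.4 -76.5  91.7] [29.2 26.6  6.6]
66 152 [551.5 -74.1  70.1] [552.7 -77.   69.5] [47.7 46.9  6.8]
60 53 [547.8 -72.3  63.9] [552.1 -76.9  63. ] [49.7 49.9  5.9]
95 63 [552.5 -76.9  97.8] [554.  -77.3  97.5] [24.6 24.1  4.9]
side (array([3469,  544,  118,  237,  458,  157,  139,  129,  116,  428,  764,
        136,  138,  173,  170,  242,  835,  772,  203,    3,    0,    0,
          0,    0,    0,    0,    0]), array([-2,  1,  4,  7, 10, 13, 16, 19, 22, 25, 28, 31, 34, 37, 40, 43, 46,
       49, 52, 55, 58, 61, 64, 67, 70, 73, 76, 79]))
978 [484.8031  232.75752] [654.5717  326.27527] ((572.2510986328125, 278.0092468261719), (85.34111785888672, 175.7916717529297), 78.71202850341797)
88 51 [553.1 -69.2  91.1] [554.7 -70.5  91.5] [29.3 22.4  6.8]
66 106 [552.4 -66.2  69.5] [554.9 -74.4  69.5] [44.  43.5  6.8]
60 70 [550.7 -62.4  63.2] [555.2 -70.9  63.1] [51.  41.   5.5]
95 46 [554.6 -75.8  96.9] [555.1 -75.8  96.9] [22.8 23.2  3.5]
```

View pics/z1.png

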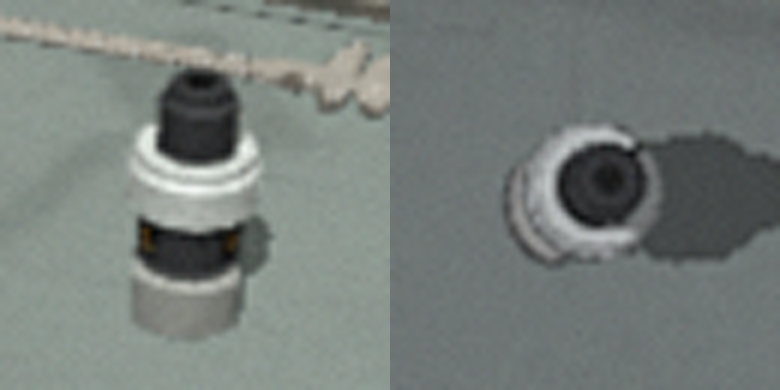

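View pics/z2.png

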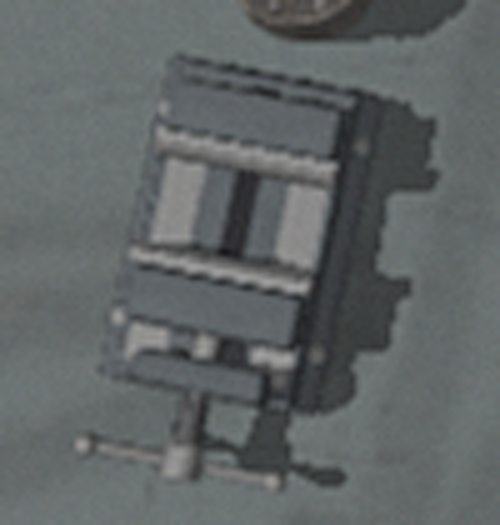

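Run:
```python
from h import *
for n in ('top','side'):
    c=env.capture(n); W=cloud(c); W=W[~np.isnan(W[...,0])]
    s=W[(abs(W[:,0]-568)<110)&(abs(W[:,1]-278)<110)]
    best=None
    jt=s[(s[:,2]>48)&(s[:,2]<57)]
    for a in np.arange(-16,-5,.5):
        t=np.deg2rad(a); x=(jt[:,:2]-[565,278])@[np.cos(t),np.sin(t)]
        h=np.histogram(x,bins=np.arange(-120,120,2))[0]; sc=(h.astype(float)**2).sum()
        yy=(jt[:,:2]-[565,278])@[-np.sin(t),np.cos(t)]
        print(a,sc,np.percentile(yy,[1,99]).round(1),end=' ; ')
    t=np.deg2rad(-11)
    ex=np.array([np.cos(t),np.sin(t)]);ey=np.array([-np.sin(t),np.cos(t)])
    x=(s[:,:2]-[565,278])@ex;y=(s[:,:2]-[565,278])@ey
    print()
    for lo,hi in ((46,57),(24,33)):
        m=(s[:,2]>lo)&(s[:,2]<hi)&(abs(y)<36)
        h,b=np.histogram(x[m],bins=np.arange(-100,100,3)); print(n,lo,list(zip(b.round().astype(int).tolist(),h.tolist())))
    m=(s[:,2]>48)&(s[:,2]<57); print('z',np.median(s[m,2]),'y',np.percentile(y[m],[.5,2,98,99.5]))
    m=(s[:,2]>24)&(s[:,2]<33)&(abs(x)<18); print('bedz',np.median(s[m,2]),'y',np.percentile(y[m],[.5,2,98,99.5]))
```

```text
-16.0 22573.0 [-40.6  42. ] ; -15.5 22775.0 [-40.2  41.7] ; -15.0 22966.0 [-39.9  41.5] ; -14.5 23054.0 [-39.7  41.5] ; -14.0 23342.0 [-39.6  41.3] ; -13.5 23406.0 [-39.3  41.3] ; -13.0 23632.0 [-39.   41.1] ; -12.5 23744.0 [-38.9  41.2] ; -12.0 23874.0 [-38.7  41.3] ; -11.5 24130.0 [-38.7  41.3] ; -11.0 23944.0 [-38.6  41.5] ; -10.5 23946.0 [-38.5  41.4] ; -10.0 23730.0 [-38.8  41.4] ; -9.5 23580.0 [-39.   41.7] ; -9.0 23434.0 [-39.4  42.1] ; -8.5 23322.0 [-39.7  42.4] ; -8.0 23274.0 [-39.9  42.8] ; -7.5 23088.0 [-40.5  43.2] ; -7.0 22856.0 [-40.8  43.5] ; -6.5 22630.0 [-41.1  43.8] ; -6.0 22656.0 [-41.6  44.2] ; -5.5 22551.0 [-42.   44.5] ; 
top 46 [(-100, 2), (-97, 3), (-94, 3), (-91, 1), (-88, 11), (-85, 26), (-82, 33), (-79, 27), (-76, 32), (-73, 16), (-70, 2), (-67, 4), (-64, 1), (-61, 19), (-58, 35), (-55, 40), (-52, 41), (-49, 39), (-46, 41), (-43, 40), (-40, 38), (-37, 28), (-34, 42), (-31, 39), (-28, 40), (-25, 12), (-22, 0), (-19, 0), (-16, 0), (-13, 0), (-10, 0), (-7, 0), (-4, 0), (-1, 0), (2, 0), (5, 0), (8, 0), (11, 0), (14, 0), (17, 33), (20, 41), (23, 40), (26, 33), (
[... 2444 characters left out ...]
5), (-70, 6), (-67, 11), (-64, 17), (-61, 46), (-58, 53), (-55, 0), (-52, 0), (-49, 0), (-46, 0), (-43, 0), (-40, 0), (-37, 0), (-34, 0), (-31, 0), (-28, 0), (-25, 0), (-22, 0), (-19, 0), (-16, 2), (-13, 12), (-10, 60), (-7, 51), (-4, 53), (-1, 57), (2, 51), (5, 57), (8, 54), (11, 53), (14, 53), (17, 54), (20, 60), (23, 0), (26, 0), (29, 0), (32, 0), (35, 0), (38, 0), (41, 0), (44, 0), (47, 0), (50, 0), (53, 0), (56, 0), (59, 1), (62, 3), (65, 3), (68, 0), (71, 0), (74, 0), (77, 0), (80, 0), (83, 0), (86, 1), (89, 37), (92, 16), (95, 11)]
z 49.655566849282536 y [-38.66617353 -36.28463654  42.83546842  47.46990373]
bedz 28.41114354917272 y [-39.7292198  -37.61419515  43.44105784  43.92570669]
```

```bash
cat >> h.py <<'E'
def down(psi): return [np.pi*np.cos(psi/2),np.pi*np.sin(psi/2),0.]
def wrap(a): return (a+np.pi)%(2*np.pi)-np.pi
def psi_now():
    y=R.from_rotvec(env.get_tool_rot()).as_matrix()[:,1]; return np.arctan2(y[0],-y[1])
E
python3 - <<'E'
from h import *
print(psi_now(),env.get_joint_pos())
env.line_to([202.4,-538.2,400],speed=250)
psi=1.43
q=env.solve_ik([554,-76.5,350],down(psi)); print(q)
env.goto([554,-76.5,250],down(psi))
print(env.get_joint_pos(),env.get_ee_pos(),env.get_clock(),env.get_wrist_force())
for n in ('side','top'): save(env.capture(n),n+'1')
E
```

```text
0.35980260363491284 [-1.36148637e+00  2.06577625e-01  1.54148684e+00  2.61235822e-05
  1.39352867e+00 -1.50497253e-01]
[-2.91968891e-01  1.03038195e-01  1.38296852e+00 -4.44089210e-16
  1.65558593e+00 -1.51172564e-01]
[-2.93435441e-01  1.46629950e-01  1.53475292e+00 -3.34196069e-04
  1.45951004e+00 -1.51196426e-01] [554.14310795 -77.5055341  250.32083925] 4.05 [-0.59663755 -0.34388655  0.02931047]
```

View pics/side1.png

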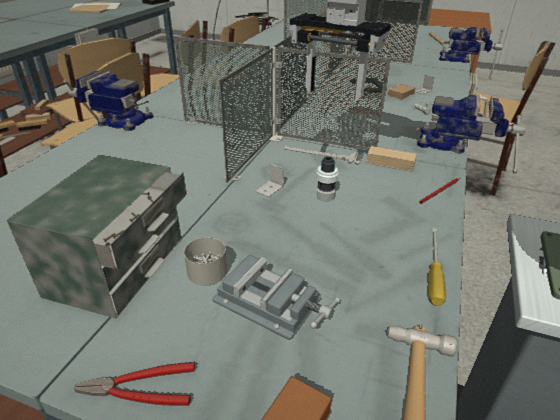

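Run:
```python
from h import *
env.line_to([554,-76.5,110],speed=150)
r=env.line_to([554,-76.5,82],speed=60,f_stop=8)
env.sleep(.1)
print(r,env.get_ee_pos(),env.get_wrist_force())
save(env.capture('side'),'side2')
env.command_gripper(28,force=30)
env.sleep(.1)
print(env.get_finger_gap(),env.get_wrist_force(),env.get_clock())
save(env.capture('side'),'side3')
```

```text
False [554.32472428 -76.59055477  82.27756764] [ 0.94026933 -0.28257446  0.64793792]
29.18846767322354 [ 0.63168011 -0.10268911 -0.73533709] 7.125
```

Run:
```python
from h import *
env.line_to([554,-76.5,250],speed=200)
print(env.get_finger_gap(),env.get_wrist_force())
P=[444,528,410]
q=env.solve_ik(P,down(1.43)); print(q)
j1=np.arctan2(528,444)
psi=1.43+.9
print(env.solve_ik(P,down(psi)))
env.goto(P,down(psi)); env.sleep(.2)
c=env.capture('side'); save(c,'hold1'); 
d=env.capture('top'); save(d,'hold1t')
np.savez('hold1.npz',**c)
print(env.get_ee_pos(),psi_now(),env.get_joint_pos(),env.get_clock(),env.get_wrist_force())
```

```text
29.26442300555736 [ 0.41317882  0.12732039 -5.91057329]
[ 7.46325133e-01  4.01571580e-01  8.99692480e-01 -8.88178420e-16
  1.84032859e+00  8.87121460e-01]
[ 0.74632513  0.40157158  0.89969248  0.          1.84032859 -0.01287854]
[444.41127708 527.56297522 409.9315451 ] 2.3291266431433026 [ 7.45473462e-01  4.01511988e-01  8.99908119e-01 -5.33993594e-05
  1.84032098e+00 -1.28710726e-02] 10.7333 [-0.33167351 -0.33764409 -4.44556499]
```

View pics/hold1.png

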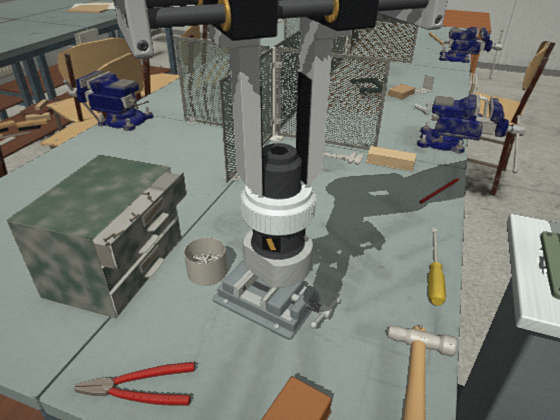

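Run:
```python
from h import *
c=dict(np.load('hold1.npz'))
a=cv2.resize(c['frame'][170:300,220:330],None,fx=4.5,fy=4.5,interpolation=cv2.INTER_CUBIC)
cv2.imwrite('pics/z3.png',a[:,:,::-1])
W=cloud(c)
tz=W[...,2]
box=(abs(W[...,0]-444)<40)&(abs(W[...,1]-528)<40)
# neck/collar axis
for lo,hi in ((329+46,329+65),(329+1,329+21),(329+24,329+44)):
    m=box&(tz>lo)&(tz<hi); p=W[m]; print(len(p),p.min(0).round(1),p.max(0).round(1))
    A=np.c_[2*p[:,:2],np.ones(len(p))]; s=np.linalg.lstsq(A,(p[:,:2]**2).sum(1),rcond=None)[0]
    print('circle',s[:2],np.sqrt(s[2]+s[0]**2+s[1]**2))
m=box&(tz>331)&(tz<350); p=W[m][:,:2]-[444.4,527.6]
r=np.hypot(*p.T); th=np.rad2deg(np.arctan2(p[:,1],p[:,0]))
for t in range(-40,180,6):
    k=(th>=t)&(th<t+6)
    if k.sum()>4: print(t+3,k.sum(),r[k].mean().round(1),r[k].std().round(1))
```

```text
1828 [421.2 510.  375.1] [472.5 552.6 394. ]
circle [446.90054942 526.7752769 ] 24.428842661382088
1585 [421.  512.  330.1] [472.8 552.2 350. ]
circle [444.83278619 527.03804053] 23.10784233394273
975 [428.1 520.1 353. ] [465.1 546.9 370.9]
circle [447.02314536 526.9209624 ] 18.23280727800288
5 8 26.0 1.6
17 17 26.8 1.7
23 46 26.6 0.8
29 59 24.8 0.8
35 44 23.3 0.6
41 46 22.0 0.5
47 42 21.2 0.4
53 39 20.5 0.5
59 41 20.2 0.4
65 41 20.0 0.3
71 34 20.1 0.4
77 45 20.4 0.4
83 53 21.0 0.4
89 45 21.6 1.0
95 66 22.6 1.3
101 69 23.4 1.1
107 86 23.5 1.2
113 68 23.2 1.4
119 86 23.1 1.2
125 63 23.1 0.6
131 67 22.8 0.8
137 64 22.7 1.0
143 58 22.7 1.2
149 52 22.6 1.2
155 54 22.6 1.2
161 40 22.1 1.8
167 42 22.4 1.2
173 33 22.6 1.2
179 19 21.9 1.9
```

View pics/z3.png

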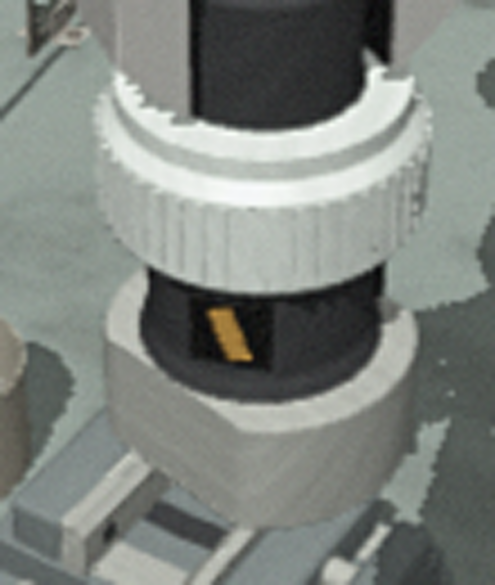

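Run:
```python
from h import *
from scipy.optimize import minimize
c=dict(np.load('hold1.npz')); W=cloud(c); tz=W[...,2]
box=(abs(W[...,0]-444)<40)&(abs(W[...,1]-528)<40)
m=box&(tz>331)&(tz<349); p=W[m][:,:2]
# expected radius model: circle r=26 cut by flats at 20
def cost(v):
    q=p-v[:2]; r=np.hypot(*q.T); th=np.arctan2(q[:,1],q[:,0])
    cs=abs(np.cos(th-v[2])); rm=np.minimum(26,20/np.maximum(cs,1e-3))
    return np.minimum(abs(r-rm),2).mean()
best=min((minimize(cost,[446.5,527,a],method='Nelder-Mead',options=dict(initial_simplex=[[446.5,527,a],[448,527,a],[446.5,528,a],[446.5,527,a+.1]])) for a in np.deg2rad(np.arange(0,180,10))),key=lambda r:r.fun)
print(best.x,np.rad2deg(best.x[2]),best.fun)
ax=best.x
# direct plane fit on flat
P=W[m]; q=p-ax[:2]; th=np.arctan2(q[:,1],q[:,0])
for w in (20,28,34):
    k=abs(wrap(th-ax[2]))<np.deg2rad(w); f=P[k]
    d=abs((f[:,:2]-ax[:2])@[np.cos(ax[2]),np.sin(ax[2])]-20)<1.5; f=f[d]
    u,s,vt=np.linalg.svd(f-f.mean(0)); n=vt[2]; n=n*np.sign(n[1]); print(w,len(f),n.round(3),np.rad2deg(np.arctan2(n[1],n[0])),s[2]/np.sqrt(len(f)))
```

```text
[447.26560061 526.2843883    1.14786074] 65.76757571449129 0.3288506112787018
20 252 [ 0.414  0.91  -0.002] 65.56068735596666 0.36810188545383626
28 365 [ 0.413  0.911 -0.   ] 65.58565869997227 0.3651056043592584
34 468 [ 0.41   0.912 -0.001] 65.78811428672638 0.3671514497788263
```

```bash
python3 - <<'E'
from h import *
psi=np.deg2rad(133.45-77.0)
P=[563,279.4,82.3+75]
env.line_to([444,528,420]) if False else None
print(env.solve_ik(P,down(psi)))
env.goto([563,279.4,82.3+130],down(psi))
env.line_to(P,speed=100); env.sleep(.2)
for n in ('side','top'):
    c=env.capture(n); save(c,'hov_'+n); np.savez('hov_%s.npz'%n,**c)
print(env.get_ee_pos(),np.rad2deg(psi_now()),env.get_joint_pos(),env.get_clock(),env.get_wrist_force(),env.get_finger_gap())
E
python3 - <<'E'
from h import *
from scipy.optimize import least_squares
B=75
for n in ('side','top'):
    c=dict(np.load('hov_%s.npz'%n)); W=cloud(c); tz=W[...,2]
    box=(abs(W[...,0]-563)<40)&(abs(W[...,1]-279)<40)
    for lo,hi,r0 in ((B+47,B+64,25),(B+25,B+44,18.5)):
        m=box&(tz>lo)&(tz<hi); p=W[m]
        if len(p)<20: continue
        p=p[:,:2]; f=least_squares(lambda v:np.hypot(*(p-v).T)-r0,[563,279],loss='soft_l1',f_scale=.5); print(n,lo,len(p),f.x,f.cost/len(p))
E
```

```text
[ 3.23077228e-01  3.65453607e-01  1.45912202e+00 -4.44089210e-16
  1.31701702e+00  9.08635192e-01]
[563.49177559 279.53025949 158.13838313] 56.44524679435661 [3.23013547e-01 3.64685285e-01 1.45834036e+00 2.18685240e-05
 1.31708813e+00 9.08648471e-01] 13.0167 [-0.03923174 -0.61943622 -4.83163204] 29.313992689579898
side 122 237 [563.47641832 278.55679617] 0.15434288889416217
side 100 231 [563.583416   278.72227873] 0.2205946869226207
```

View pics/hov_side.png

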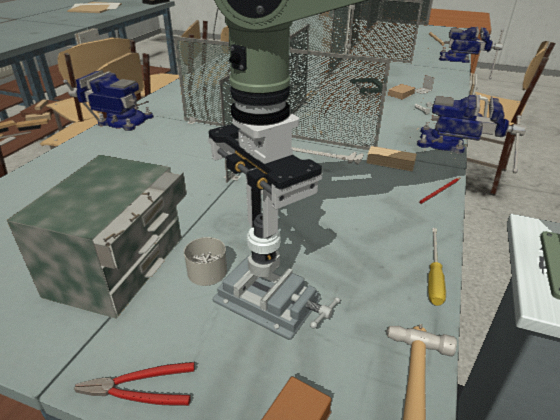

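View pics/hov_top.png

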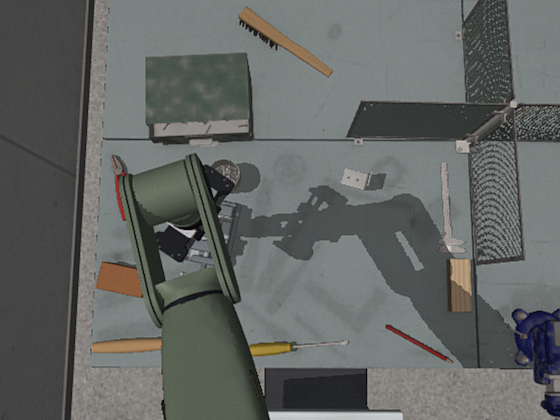

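Run:
```python
from h import *
c=dict(np.load('hov_side.npz')); W=cloud(c).reshape(-1,3); W=W[~np.isnan(W[:,0])]
C=np.array([563.5,278.6])
s=W[(abs(W[:,0]-C[0])<110)&(abs(W[:,1]-C[1])<110)]
t=np.deg2rad(-11.3); ex=np.array([np.cos(t),np.sin(t)]);ey=np.array([-np.sin(t),np.cos(t)])
x=(s[:,:2]-C)@ex; y=(s[:,:2]-C)@ey; z=s[:,2]
# far jaw inner face
k=(abs(x-21)<4)&(z>32)&(z<45)&(abs(y)<38)
print('face',k.sum(),np.median(x[k]),x[k].std(),np.polyfit(y[k],x[k],1), y[k].min(),y[k].max())
# profile by x for z
for b in np.arange(-66,66,2):
    k=(x>=b)&(x<b+2)&(y>8)&(y<36)
    if k.sum(): print(b,k.sum(),np.median(z[k]).round(1),np.percentile(z[k],[10,90]).round(1))
# y extents of jaw tops
for lo,hi in ((-56,-28),(28,52)):
    k=(x>lo)&(x<hi)&(z>49)&(z<55); print('jaw y',np.percentile(y[k],[1,99]))
k=(abs(z-51.5)<2)&(x>26)&(x<54); print(np.median(z[k]))
```

```text
face 98 22.46192607337622 0.5756022913246539 [-3.07510615e-03  2.25251632e+01] -11.099150394945449 37.92749757821732
-66 72 465.6 [290.5 476.3]
-64 70 465.2 [ 30.  476.3]
-62 79 462.4 [ 28.5 476.1]
-60 87 463.0 [ 28.8 475.2]
-58 106 292.2 [ 28.9 475.9]
-56 147 48.7 [ 31.2 472.4]
-54 68 291.2 [ 47.6 470.4]
-52 43 290.7 [ 48.7 463.7]
-50 36 50.0 [ 48.6 291.4]
-48 33 290.4 [ 48.5 291.5]
-46 36 170.3 [ 48.7 291.3]
-44 28 290.6 [ 48.8 291.3]
-42 68 294.1 [ 48.7 331.1]
-40 153 310.3 [ 49.8 332. ]
-38 170 315.4 [266.1 344.4]
-36 265 335.2 [293.6 421.7]
-34 475 380.2 [301.9 435.8]
-32 447 376.4 [300.8 434.9]
-30 406 376.6 [260.6 433.8]
-28 327 380.9 [268.9 434.6]
-26 362 368.0 [175.5 433.8]
-24 421 349.6 [169.  430.2]
-22 398 347.9 [166.9 425.5]
-20 363 349.8 [ 96.2 429.3]
-18 329 352.6 [126.8 431.8]
-16 306 348.6 [108.3 426.7]
-14 309 354.0 [118.2 431.1]
-12 280 347.9 [102.9 430.3]
-10 216 351.5 [ 93.3 428.6]
-8 239 305.9 [ 96.7 426.5]
-6 185 285.8 [ 85.3 421.8]
-4 157 169.0 [ 81.6 397. ]
-2 137 168.0 [ 59.2 397.7]
0 130 160.8 [ 29.9 389.2]
2 143 276.2 [ 83.8 429.1]
4 130 173.4 [ 29.  395.4]
6 147 298.3 [ 60.  431.6]
8 151 283.5 [ 30.3 431.8]
10 130 314.0 [ 83.4 429.6]
12 127 302.0 [ 29.4 432.4]
14 137 315.9 [ 60.1 431.8]
16 114 311.7 [ 29.1 434.9]
18 134 333.2 [ 45.1 435.3]
20 135 291.0 [ 29.9 425.6]
22 200 264.1 [ 34.2 414.5]
24 98 271.9 [ 50.4 387.3]
26 84 268.2 [ 52.2 370.8]
28 62 268.2 [ 52.5 370.4]
30 46 271.2 [ 51.9 291.4]
32 35 272.1 [255.7 346.9]
34 43 271.8 [ 48.7 291.7]
36 41 258.2 [ 48.5 276.2]
38 36 267.1 [ 48.9 285.1]
40 37 264.1 [ 49.1 287. ]
42 35 262.7 [ 48.5 283.5]
44 29 257.4 [ 48.9 286.4]
46 23 49.2 [ 48.6 271.5]
48 16 49.9 [48.5 50.6]
50 14 49.3 [48.7 50.8]
52 11 49.0 [47.5 49.6]
54 14 49.0 [47.9 50.1]
56 9 47.7 [46.9 91.1]
62 2 29.4 [28.9 29.8]
jaw y [-36.56307621  41.19366433]
jaw y [-17.96364837  42.00590759]
50.39279828419183
```

Run:
```python
from h import *
t=np.deg2rad(-11.3); ex=np.array([np.cos(t),np.sin(t)]);ey=np.array([-np.sin(t),np.cos(t)])
xy=np.array([563,279.4])+0.8*ex+1.5*ey
env.line_to([*xy,157],speed=50)
env.line_to([*xy,138],speed=60)
env.sleep(.1); f0=env.get_wrist_force()
r=env.line_to([*xy,109],speed=25,f_stop=15)
env.sleep(.15)
p=env.get_ee_pos(); f=env.get_wrist_force()-f0
print(r,p,f,'vice frame f',f[:2]@ex,f[:2]@ey,env.get_torque(),env.get_finger_gap(),env.get_clock())
c=env.capture('side'); save(c,'ins'); np.savez('ins.npz',**c)
```

```text
False [564.53152267 280.85332668 110.06892247] [-1.37727465 -1.67779594  9.38894024] vice frame f -1.0218180706381896 -1.9151429482392095 [-0.20809069  0.47887537  0.06252336] 29.359612459743495 15.2917
```

Run:
```python
from h import *
p=env.get_ee_pos()
env.command_gripper(60); env.sleep(.2)
env.line_to([p[0],p[1],175],speed=150)
c=env.capture('side'); 
a=cv2.resize(c['frame'][200:340,200:350],None,fx=4,fy=4,interpolation=cv2.INTER_CUBIC)
cv2.imwrite('pics/rel.png',a[:,:,::-1])
for n in ('stop_centre','depth_stop','stop_neck'): print([(np.round(d['position'],1),round(d['conf'],2)) for d in env.spot_point('side',n)])
W=cloud(c);B=28
from scipy.optimize import least_squares
box=(abs(W[...,0]-563)<40)&(abs(W[...,1]-279)<40);tz=W[...,2]
for lo,hi,r0 in ((B+47,B+64,25),(B+25,B+44,18.5),(B+72,B+90,15)):
        m=box&(tz>lo)&(tz<hi); q=W[m]; q=q[:,:2]; f=least_squares(lambda v:np.hypot(*(q-v).T)-r0,[563,279],loss='soft_l1',f_scale=.5); print(lo,len(q),f.x)
m=box&(tz>B+92)&(tz<B+101); print('top z',np.percentile(tz[m],[50,90]))
print(env.get_clock(),env.get_wrist_force())
```

```text
[(array([561.6, 276.6,  76.5]), 0.76)]
[(array([566.6, 281.4,  28.3]), 0.7)]
[(array([565. , 276.1, 105.9]), 0.81)]
75 245 [564.08229505 279.49139193]
53 206 [563.58480008 279.59014469]
100 174 [564.14871898 279.19106591]
top z [124.86203112 125.94738835]
16.9917 [-0.57332936 -0.54460994 -0.1497921 ]
```

View pics/rel.png

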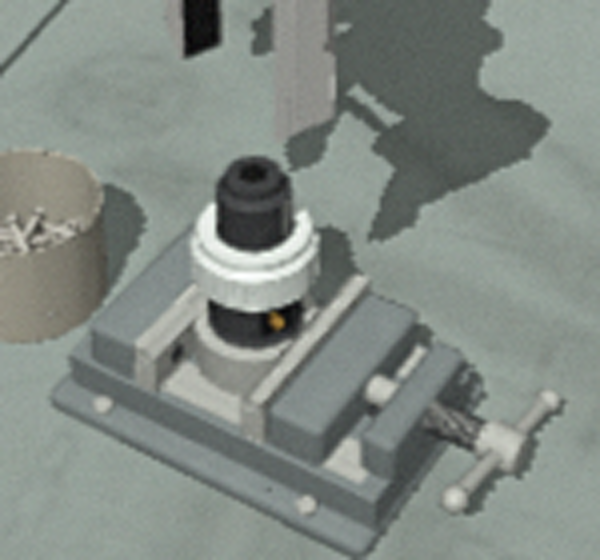

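Run:
```python
from h import *
c=env.capture('top')
def at(u,v,z):
    K=c['camera_matrix']; iv=np.linalg.inv(c['view'])
    d=iv[:3,:3]@[(u-K[0,2])/K[0,0],(v-K[1,2])/K[1,1],1]; o=iv[:3,3]; return o+d*(z-o[2])/d[2]
print(at(376.2,223.8,70),at(375.5,225,70),at(367.5,232,70))
print(proj(c,[553.5,-77,70]))
J=env.get_joint_pos(); print(J)
J[5]=-2.6
env.goto_joints(J); 
env.command_gripper(75)
print(env.get_ee_pos(),np.rad2deg(psi_now()),env.get_clock(),env.get_finger_gap())
```

```text
[569.86728517 -94.62407894  70.        ] [567.14570187 -92.99808088  70.        ] [551.26834851 -74.7514494   70.        ]
[368.48523162 231.01402039]
[ 3.24475586e-01  3.54930946e-01  1.43854343e+00 -1.71072056e-05
  1.35093178e+00  9.10083644e-01]
[563.6480128  280.54931918 173.37541954] -102.44014127753681 20.45 74.9788039554947
```

Run:
```python
from h import *
xy=[564.2,280.2]
env.line_to([*xy,110],speed=150)
r=env.line_to([*xy,84.5],speed=60,f_stop=8); env.sleep(.1)
print(r,env.get_ee_pos(),env.get_wrist_force(),env.get_torque())
save(env.capture('side'),'pre')
env.command_gripper(46,force=30); env.sleep(.15)
print(env.get_finger_gap(),env.get_wrist_force(),env.get_torque(),env.get_joint_pos(),env.get_clock())
save(env.capture('side'),'grip')
```

```text
False [564.46662628 280.32094911  84.78909901] [0.14531428 0.41865267 0.06511673] [ 0.16951961 -0.07715887 -0.0056815 ]
49.468204393774734 [-1.37997164  0.36926058  2.16515125] [ 0.11015038  0.21328942 -0.01221664] [ 3.23807234e-01  4.47670477e-01  1.50707581e+00  1.71946877e-04
  1.18994972e+00 -2.60073946e+00] 22.425
```

View pics/grip.png

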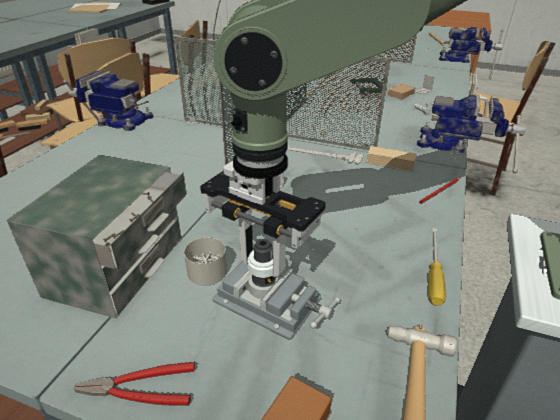

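```bash
cat >> h.py <<'E'
def turn(J0,j6):
    J=np.array(J0,float); J[5]=j6; env.goto_joints(J)
E
python3 - <<'E'
from h import *
J=np.array(env.get_joint_pos()); a0=J[5]; np.save('J.npy',J)
d=0
while d<1.7:
    d+=.14; turn(J,a0+d)
    print(round(d,2),round(env.get_joint_pos()[5]-a0,3),np.round(env.get_torque()[2],3),np.round(env.get_wrist_force(),1),round(env.get_clock(),2))
E
```

```text
0.14 0.137 0.09 [ 0.8 -0.6 -1.3] 22.73
0.28 0.275 -0.051 [ 2.4 -2.  -1.3] 22.99
0.42 0.414 -0.043 [ 1.7 -1.  -1.4] 23.25
0.56 0.554 0.069 [ 3.2 -1.  -2.1] 23.51
0.7 0.694 -0.007 [ 4.5 -1.9 -2.1] 23.77
0.84 0.833 -0.006 [ 4.4 -3.  -2.3] 24.02
0.98 0.974 0.031 [ 3.6 -2.8 -1.8] 24.28
1.12 1.114 -0.008 [ 4.5 -2.9 -1.9] 24.54
1.26 1.254 0.05 [ 4.1 -3.1 -3. ] 24.8
1.4 1.394 0.042 [ 4.6 -3.9 -2.9] 25.06
1.54 1.534 -0.08 [ 5.2 -2.7 -2.8] 25.32
1.68 1.672 -0.02 [ 4.8 -3.4 -2.2] 25.57
1.82 1.812 0.024 [ 4.  -2.4 -1.2] 25.83
```

Run:
```python
from h import *
J=np.load('J.npy'); a0=J[5]; d=1.82
while d<2.7:
    d+=.05; turn(J,a0+d); t=env.get_torque()[2]
    print(round(d,2),round(env.get_joint_pos()[5]-a0,3),np.round(t,3),np.round(env.get_wrist_force(),1),round(env.get_clock(),2))
    if t>.3: break
env.sleep(.1);print(env.get_torque()[2])
save(env.capture('side'),'stop')
```

```text
1.87 1.862 0.021 [ 4.4 -2.9 -2.1] 26.08
1.92 1.912 -0.004 [ 5.1 -3.5 -1.3] 26.33
1.97 1.962 -0.021 [ 4.4 -2.9 -2.7] 26.58
2.02 2.012 -0.036 [ 5.6 -2.8 -2.8] 26.83
2.07 2.063 -0.029 [ 4.2 -2.8 -1.7] 27.08
2.12 2.113 0.082 [ 4.4 -3.7 -1.2] 27.33
2.17 2.163 0.119 [ 4.5 -5.6 -0.7] 27.58
2.22 2.213 0.224 [ 5.3 -4.7 -1.1] 27.83
2.27 2.262 0.539 [ 4.8 -5.1 -0.3] 28.08
0.5412689550646097
```

Run:
```python
from h import *
J=np.load('J.npy'); a0=J[5]; d=2.27
while d>1.05:
    d-=.05; turn(J,a0+d); t=env.get_torque()[2]
    print(round(d,2),np.round(t,3),np.round(env.get_wrist_force(),1),round(env.get_clock(),2))
print(env.get_finger_gap())
```

```text
2.22 0.139 [ 3.4 -4.3 -0.1] 28.48
2.17 -0.002 [ 3.6 -2.  -0.5] 28.73
2.12 -0.053 [ 4.9 -1.2  0.6] 28.98
2.07 -0.025 [ 4.4 -1.3 -0.5] 29.23
2.02 -0.032 [ 4.5 -1.1  0.1] 29.48
1.97 0.036 [ 4.7 -0.6 -0.2] 29.73
1.92 -0.003 [ 4.9 -2.   1. ] 29.98
1.87 0.069 [ 4.6 -0.4 -0.1] 30.23
1.82 0.065 [ 5.3  0.1 -0.4] 30.48
1.77 -0.014 [ 4.9 -0.7  0.6] 30.73
1.72 -0.054 [ 4.3  0.1 -0.2] 30.98
1.67 -0.065 [5.5 0.8 0. ] 31.23
1.62 -0.024 [ 6.2  0.  -0.3] 31.48
1.57 -0.014 [5.6 1.1 0.5] 31.73
1.52 0.045 [ 5.1  0.3 -0.2] 31.98
1.47 0.054 [ 5.   0.2 -0.7] 32.23
1.42 0.062 [4.9 0.4 0.9] 32.48
1.37 0.05 [ 5.   0.4 -0.2] 32.73
1.32 0.028 [ 5.2  0.6 -0.7] 32.98
1.27 -0.113 [4.2 0.9 0.2] 33.23
1.22 -0.019 [4.5 0.5 0.5] 33.48
1.17 0.0 [ 5.8  0.1 -0.1] 33.73
1.12 0.024 [ 4.9  0.9 -0.2] 33.98
1.07 -0.037 [4.9 0.5 0.2] 34.23
1.02 0.06 [4.9 0.2 0.2] 34.48
49.352657357978735
```

Run:
```python
from h import *
J=np.load('J.npy'); a0=J[5]
for d in (.97,.92,.88):
    turn(J,a0+d); env.sleep(.05); print(d,env.get_torque()[2].round(3))
env.command_gripper(80); env.sleep(.2)
p=env.get_ee_pos(); env.line_to([p[0],p[1],180],speed=150)
print(env.get_wrist_force(),env.get_clock())
env.goto([450,0,350],down(1.43)); env.sleep(.2)
for n in ('side','top'):
    c=env.capture(n); save(c,'end_'+n); np.savez('end_%s.npz'%n,**c)
print(env.get_clock())
c=dict(np.load('end_top.npz')); u,v=proj(c,[564,280,98]); print(u,v); u,v=int(u),int(v)
b=cv2.resize(c['frame'][v-30:v+30,u-30:u+30],None,fx=9,fy=9,interpolation=cv2.INTER_CUBIC)
cv2.imwrite('pics/endt.png',b[:,:,::-1])
c=dict(np.load('end_side.npz'))
b=cv2.resize(c['frame'][215:325,210:320],None,fx=5,fy=5,interpolation=cv2.INTER_CUBIC)
cv2.imwrite('pics/ends.png',b[:,:,::-1])
```

```text
0.97 0.094
0.92 0.015
0.88 -0.073
[ 0.64841441  0.22218049 -0.09639311] 37.025
38.8
207.64962036347103 224.25171045111867
```

View pics/endt.png

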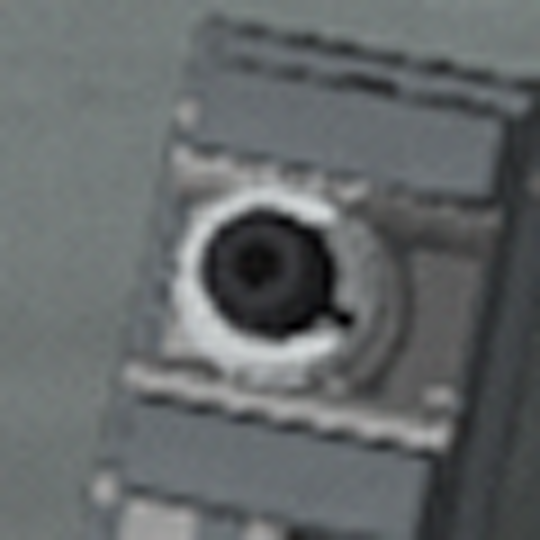

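View pics/ends.png

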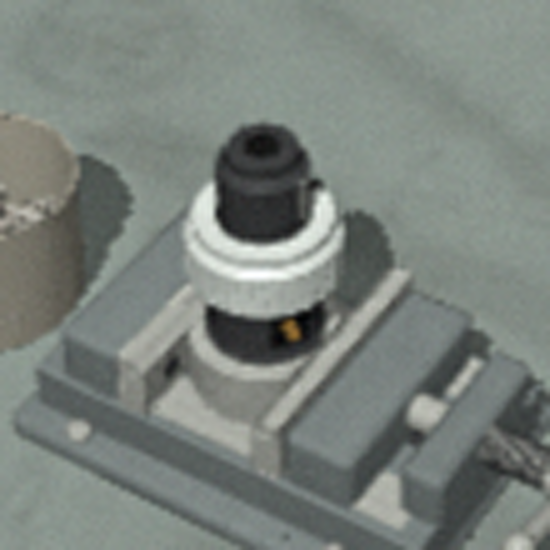

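Run:
```python
from h import *
c=dict(np.load('end_top.npz')); K=c['camera_matrix']; iv=np.linalg.inv(c['view'])
def at(u,v,z):
    d=iv[:3,:3]@[(u-K[0,2])/K[0,0],(v-K[1,2])/K[1,1],1]; o=iv[:3,3]; return o+d*(z-o[2])/d[2]
W=cloud(c); box=(abs(W[...,0]-563)<40)&(abs(W[...,1]-279)<40); tz=W[...,2]
p=W[box&(tz>122)&(tz<129)]; ctr=(p.min(0)+p.max(0))/2; print('top',ctr,len(p))
for mk in ((345,318),(338,312),(350,320)):
    m=at(177+(mk[0]-4)/9,194+(mk[1]-4)/9,98)
    for cc in (ctr,[563.5,280],[564,279.4]):
        a=np.rad2deg(np.arctan2(m[1]-cc[1],m[0]-cc[0])); print(m.round(1),'collar deg',round((a-168.7)%360,1),np.hypot(m[1]-cc[1],m[0]-cc[0]).round(1))
for n in ('side','top'):
    for t in ('screw_tin','angle_bracket','depth_stop'): print(n,t,[(np.round(d['position'],1),round(d['conf'],2)) for d in env.spot_point(n,t)])
d=dict(np.load('end_side.npz')); W=cloud(d); box=(abs(W[...,0]-563)<40)&(abs(W[...,1]-279)<40); print(np.percentile(W[box&(W[...,2]>115)&(W[...,2]<130)][:,2],[50,95]))
```

```text
top [561.50552781 282.21275885 125.50562238] 98
[553.8 263.9  98. ] collar deg 78.6 19.9
[553.8 263.9  98. ] collar deg 70.3 18.8
[553.8 263.9  98. ] collar deg 68.0 18.5
[555.3 265.6  98. ] collar deg 80.8 17.7
[555.3 265.6  98. ] collar deg 71.6 16.5
[555.3 265.6  98. ] collar deg 69.0 16.3
[553.3 262.7  98. ] collar deg 78.6 21.2
[553.3 262.7  98. ] collar deg 70.9 20.1
[553.3 262.7  98. ] collar deg 68.8 19.8
side screw_tin [(array([689. , 250.5,   3.1]), 0.96)]
side angle_bracket [(array([690. , -51.2,   0.8]), 0.79)]
side depth_stop [(array([567.6, 282.2,  28.4]), 0.87)]
top screw_tin [(array([686.1, 252.2,  -0.9]), 0.58)]
top angle_bracket [(array([689.1, -57.7,  -0. ]), 0.8)]
top depth_stop [(array([565.9, 280.1,  30.5]), 0.68)]
[123.1933448  126.05126281]
```

View pics/end_top.png

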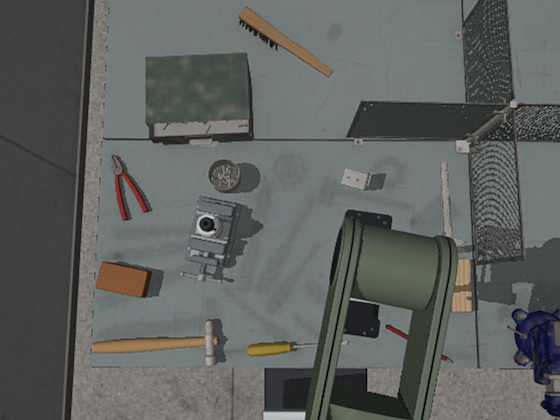

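Run:
```python
from rig import env
print(env.get_dq(),env.get_wrist_force()); env.finish_job()
```

```text
[-1.03339306e-03 -2.68509470e-03  6.61368409e-04 -2.65453588e-05
 -1.09971144e-03  2.98663742e-04] [-0.57688236  0.49442626 -0.30098257]
the job is handed in; nothing more can be done
```

The depth stop is standing in the drill vice with its collar set three clicks back from the clockwise stop. I handed the job in at about 39 s; no verdict was reported.

**What I did:** I lifted the tool by its neck and measured its flats close to the side camera. I set it on the vice bed with the flats to the jaws and let go. Then I gripped the collar and turned it clockwise to its stop, where the torque rose to 0.54 N m against the 0.1 N m a click takes. From there I turned it back, saw three clicks pass in the torque, stopped near zero torque in the third, released and backed off.

**Last checks:**
- **Collar:** the black mark reads 68–81° from the nominal position of the bright line. The third click is at 72°, its neighbours at 48° and 96°. The spread comes from the top camera's poor fix on the tool's axis.
- **Seating:** the tool looks upright between the jaws. Its top is 125–126 mm above the bench, where 28 + 97 = 125 mm is right.
- **Tin and bracket:** the networks find both within their few millimetres of error of where they started.
- **Arm:** it stands clear of everything.

**Disagreement:** the two cameras differed by about 1.5 mm on the vice's centre. I aimed close to the side camera's figure, and the foot went in at the first try with about 9 N of contact force on the bed.

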